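# Set the tea mill's dial and hold its bayonet lid at half twist

## Robot

A 6-joint arm with a two-finger parallel gripper is mounted at the origin on the work surface. World frame = base frame: x ahead of the robot, y to its left, z up, the work surface at z = 0. Lengths are in m, angles in rad, forces in N, time in s.
With the tool pointing down it reaches from about 0.3 to 0.775 m from the base axis. Payload 14.6 kg.
Tool frame: the origin (TCP) lies on the centre line of the jaws, within the pads' length; the fingertips stand 17 mm ahead of it and the grasp point (between the pads) lies 2 mm behind it; z points along the fingers, y is the direction in which the jaws open and shut (so a half turn about z gives the same grasp; the last joint's range is limited). The gripper opens to 94 mm and grips with 3 to 60 N. Pads are 16 mm wide; open, the fingers measure 119 mm over their backs; the gripper's body (75 mm by 177 mm) begins 78 mm behind the grasp point.
Start: joints at [1.16, 0.3, 1.521, -0, 1.321, -0.067], TCP at [0.185, 0.518, 0.187] pointing down, gripper open.
Joint ranges: [-3.03, 3.03], [-0.79, 2.21], [0.23, 2.52], [-1.04, 4.18], [0, 3.07], [-2.55, 2.55]. Speed limits (rad/s): [2.22, 2.22, 2.57, 3.14, 3.14, 3.14].

## Interface

Orientations are given as a rotation vector (axis times angle).
In Python, from plant import env gives the robot as it stands.
- The arm moves only by the shell command python3 -m pendant 'ROWS' [OPENING] [FORCE]. ROWS is text: rows parted by semicolons, each of 6 numbers parted by spaces: the shift along the tool's x, y, z normalised to -1 to 1, where 1 is 0.12 m, then the turn, a rotation vector about the tool's x, y, z normalised to -1 to 1, where 1 is 180 degrees. A call has 1 to 5 rows; each row is the pose to reach, as a shift and turn from the pose commanded when the call began, along the tool's axes at that moment, turning the shorter way round; what a row does not reach only later rows make up. A row lasts 1/8 s, in which the tool goes at most 62.5 mm and 10.7 degrees, less where a joint would pass 70% of its speed; a pose out of reach is approached as far as the arm can. A call with a number of a shift or a turn outside -1 to 1 is refused whole. A call with a gripper value outside its range is refused whole. OPENING is the gripper's target within -1 to 1 (fully open at 1, half-way at 0, shut at -1), set as the call begins (- or left out, the last holds). The fingers move at their own pace and stop on an object; FORCE is the grip in N (left out, the last holds). Time passes only in rows, so rows that repeat a pose let the fingers close. It gives the time, the measured TCP pose, the force and the opening at its end, in the units of the state.
- env.sense(): the state, without advancing time (a new reading comes with each control period).
- env.grab_frame(name): name is "side" or "top" or "wrist"; returns the picture (384x512x3 uint8, red, green, blue); there is no depth.
- env.camera_params(name): a dict with "fx", "fy", "cx", "cy" (pixels), "rvec" (rotation vector, rad) and "tvec" (3), from world to camera coordinates, as OpenCV has them. Camera axes: x right, y down, z forward; pixel columns grow to the right and rows downward; lengths in m; the calibration is good to about 2 mm. A picture is of the moment at which its call begins: read the wrist's pose just before it. camera_params takes no time and is no camera call; for the wrist camera it gives the pose at the moment of the call.
- env.job_done(): hands the job in, once; it reports no verdict.
The state is a dict: "t": time; "joint_positions": joint angles; "dq": joint speeds; "joint_efforts": joint torques, N m; "eef_pos": TCP position; "orientation": TCP orientation; "contact_force": force on the tool from outside, world axes, zero at the start; "wrist_torque": the same for the moment, N m; "grip_width": finger opening in m.
Only numpy, scipy, OpenCV 4.12 (cv2) and the standard library are available. Lean on these libraries where they do the work, as an engineer would, in place of code of your own. Each camera call takes 0.05 s, during which the arm holds its last target. There are 200 camera calls.

## Task

Turn the tea mill's grind dial clockwise until its white pointer meets the green mark, and let go of it. Then pick up the lid by its wooden grip, drop its two lugs through the slots of the mill's mouth (grip in line with the white marks) until it is flush on the collar, and twist it clockwise halfway, until the grip lines up with the yellow marks at 45 degrees; never turn it on to the lock at the red marks. A spring twists the lid back if it is let go, so finish still gripping it there, down in the mouth at the yellow marks, and leave the teacup, the bamboo whisk holder and the silver cake box where they stand.

Things in the scene. Friction and masses are not known exactly. Their poses are not given: they have to be found in the camera images.
- mill: Electric tea mill, fixed; white base 130 (x) x 285 (y) x 36 mm high. Origin: centre of its underside, on the table. In its own axes the bowl's axis is at (0, +70 mm), the dial's at (0, -75 mm). The bowl is a round dark steel tower, radius 52 mm, its flat collar top 80 mm above the table. A green index mark stands beside the dial on its mill +x side
- mill_mouth (a point): Centre of the bowl's mouth at the collar's top, 80 mm above the table; axes as the mill. A ledge 5 mm thick leaves an opening of 59 mm diameter, with two slots in it, towards mill +x and -x, at least 17 mm wide, reaching 37 mm from the axis; under the ledge the bowl is 74 mm wide, free for the lugs
- half_mark (a point): One of the two yellow marks on the collar, 46 mm from the bowl's axis. Each mark is on both opposite sides: white along mill x (insert), yellow 45 degrees clockwise from it seen from above (halfway), red 90 degrees clockwise (lock)
- dial (a joint): Grind dial's angle in rad, growing clockwise seen from above, range 0 to 2.4. At value q the white pointer end of its bar looks along mill direction (sin q, cos q): 1.571 puts the pointer at the green mark (mill +x), the bar along mill x. Stays where it is left (friction 0.04 N m)
- dial_grip (a point): On the dial's axis, at the height to grip, 67 mm above the table. The dial's black upright bar is 12 mm thick, 52 mm long; its top is 78 mm and its foot (a disc of 28 mm radius) 44 mm above the table. Grip it across the 12 mm. This point's y axis runs along the bar to the white pointer end
- lid_grip (a point): The loose lid (0.13 kg), standing upright on its underside: point on its axis in the wooden grip, 42 mm above the underside. The grip is an upright bar along lid x, 60 mm long, 14 mm thick (lid y), from 18.5 mm to 52.5 mm above the underside. Seated flush, this point is 29.5 mm above point mill_mouth. A half turn makes no difference
- lid_seat (a point): Centre of the underside of the lid's black flange (80 mm wide, 6 mm thick); axes as the lid; meets mill_mouth when seated, with 2.5 mm vertical play once twisted. Below it a plug 54 mm wide, 12.5 mm deep (lowest 5 mm 48 mm wide), with two lugs at its foot under the ends of the grip (lid +x, -x), 10 mm wide, 5 mm thick, reaching 34 mm from the axis
- interlock (a joint): Angle in rad of a sprung turntable in the bowl that the lid's lugs push round; grows clockwise from above, 0 at rest. It begins to move after about 0.13 rad of lid twist, then follows it (about 0.65 at the yellow marks, 1.45 at the lock); its spring twists the lid back with about 0.055 N m at halfway
- teacup: White porcelain teacup without handle, 76 mm wide, 58 mm high, origin at the centre of its foot; the cup and the lid stand at two places to the left, and may be exchanged. Leave it alone
- whisk_holder: Bamboo whisk on its holder, 64 mm wide, 135 mm high, standing on the table at the right; origin at its foot. Leave alone
- cake_box: Silver aluminium cake box 166 x 166 x 89 mm high with its knob, back left; origin at the centre of its underside. Leave alone
Not all that is in view belongs to the job. Of the things that look like the part that bears lid_grip, the smallest one is meant.

How it is judged:
On the way, in this order (a step that is already met when the one before it is completed fails the run):
1. the dial's pointer is at the green mark (within 0.12 rad) and the dial is released, before the lid is in the mouth (value of joint dial between 1.451 and 1.691 rad and contact force between the fingers and dial below 0.1 N and horizontal distance between lid_seat and mill_mouth above 0.05 m), for 0.2 s.
2. the lid is dropped through the slots: flush in the mouth, grip along the white marks (within 0.2 rad) (horizontal distance between lid_seat and mill_mouth below 0.006 m and z of lid_seat in the frame of mill_mouth between -0.003 and 0.0035 m and angle between lid_seat's own z axis and vertical below 0.07 rad and angle between the x axis of lid_seat and the x axis of mill_mouth, either way round below 0.2 rad), for 0.1 s.
At the end, for the whole second after the job is handed in: Dial within 0.12 rad of the green mark; lid within 6 mm of the mouth's axis, upright within 0.07 rad, flange at most 3.5 mm above the collar, twisted clockwise 45 degrees within 0.17 rad (interlock beyond 0.4 rad), still, and gripped by the fingers with over 1 N (value of joint dial between 1.451 and 1.691 rad and horizontal distance between lid_seat and mill_mouth below 0.006 m and z of lid_seat in the frame of mill_mouth between -0.003 and 0.0035 m and angle between lid_seat's own z axis and vertical below 0.07 rad and angle between the x axis of lid_seat and the x axis of mill_mouth, either way round between 0.615 and 0.955 rad and value of joint interlock above 0.4 rad and contact force between the fingers and lid above 1 N and linear speed of lid below 0.02 m/s); the arm keeps its last pose, push and grip.
It fails at once if the lid is turned on towards the lock (interlock beyond 1.1 rad) (value of joint interlock above 1.1 rad).
It fails at once if the teacup, whisk holder or cake box is moved by more than 20 mm or the cup tipped (distance of any of teacup, whisk_holder, cake_box from where it was at the start of the episode above 0.02 m or angle between teacup's own z axis and vertical above 0.3 rad).
It also fails if it takes over 64 s, if anything falls off the work surface, if the arm or the gripper's body presses on something with over 40 N, if the wrist force passes 120 N, or if a joint passes its speed limit or range.

## Working session

There is one attempt and no reset: what is moved stays moved. The work goes in short steps, Python scripts to look and compute and a shell command to move; the robot and the scene stay as the last step left them, time stands still between calls to the robot, and variables do not carry over. Pictures are saved under pics/ and viewed, about 8 in all and at most 12, crops included, and the job is handed in when it is done.

```bash
mkdir -p pics; ls
python3 - <<'E'
from plant import env
import cv2
s=env.sense();print(s['t'],s['eef_pos'],s['orientation'],s['grip_width'])
for n in("top","side"):
    p=env.camera_params(n);print(n,p)
    im=env.grab_frame(n)[:,:,::-1];cv2.imwrite(f"pics/{n}0.png",im)
a=cv2.imread("pics/top0.png");cv2.imwrite("pics/top0b.png",cv2.resize(a,(800,600),interpolation=cv2.INTER_CUBIC))
E
```

```text
pics
0.0 [0.1852681  0.51754165 0.18596942] [-5.37291598e-01 -3.09502144e+00  1.86125580e-03] 0.09393784149682204
top {'fx': 421.7413490822604, 'fy': 421.7413490822604, 'cx': 254.63282645858553, 'cy': 189.97361574506667, 'rvec': array([ 2.16316649, -2.14976823,  0.13624327]), 'tvec': array([0.0267033 , 0.5728376 , 1.26531218])}
side {'fx': 419.7663287355763, 'fy': 419.7663287355763, 'cx': 247.19911182086267, 'cy': 190.56527449850586, 'rvec': array([ 2.27393669, -0.33180279,  0.15122387]), 'tvec': array([-0.54068521,  0.18585452,  1.10032327])}
```

View pics/top0b.png

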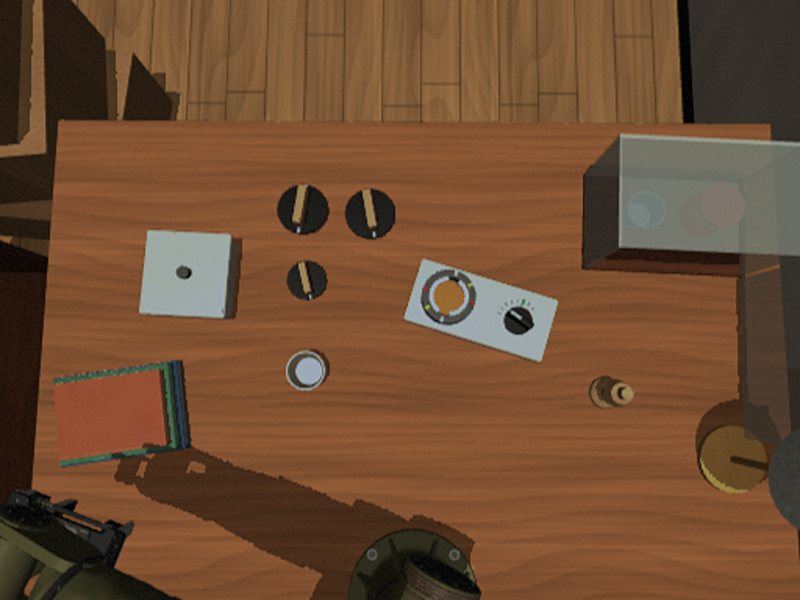

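View pics/side0.png

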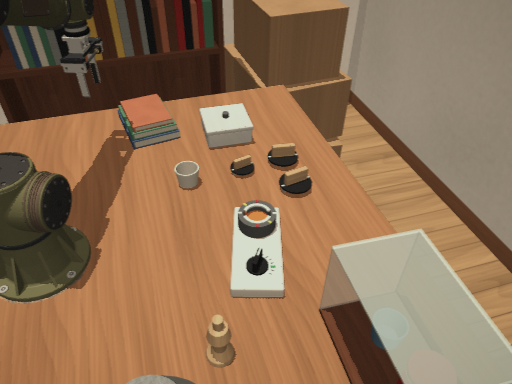

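The candidates for the lid in the 800 px top view are (302,208), (370,213) and (307,280). The smallest is (307,280), next to the teacup at (306,370). The mill's bowl is at (448,296) and its dial at (518,320). I'll check the choice in close crops.

Run:
```python
import cv2,numpy as np
a=cv2.imread("pics/top0.png")
# mill crop: native x 255..360,y 160..235 ; lid crop x 165..265 y 110..200
m=cv2.resize(a[160:235,255:360],None,fx=7,fy=7,interpolation=cv2.INTER_CUBIC)
l=cv2.resize(a[112:207,170:265],None,fx=6,fy=6,interpolation=cv2.INTER_CUBIC)
cv2.imwrite("pics/mill.png",m);cv2.imwrite("pics/lid.png",l);print(m.shape,l.shape)
```

```text
(525, 735, 3) (570, 570, 3)
```

View pics/mill.png

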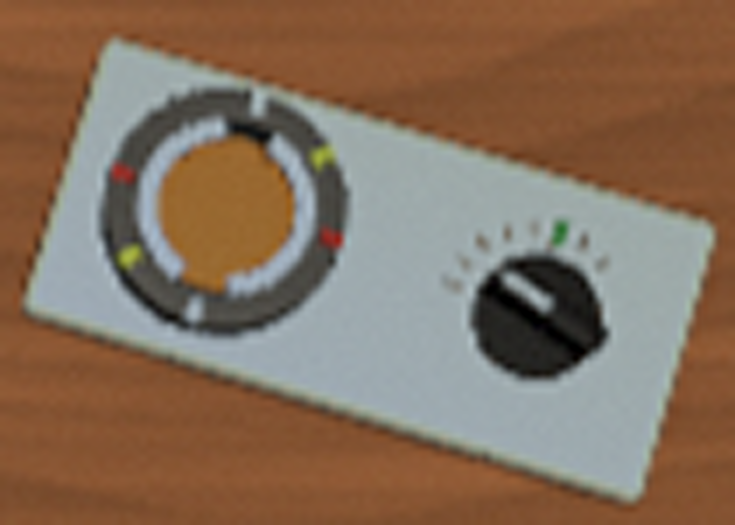

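View pics/lid.png

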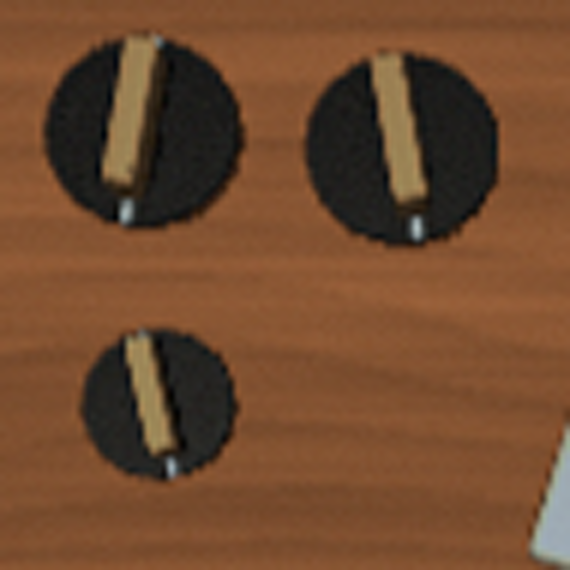

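The lid crop confirms three lids. The smallest has its flange centre at (160,404) and its grip ends at (138,335) and (162,452). The mill crop shows its corners, the marks, and the dial pointer at the upper left of the dial. Next I'll compute the poses.

```bash
cat > h.py <<'E'
import cv2,numpy as np
from plant import env
from scipy.optimize import least_squares
from scipy.spatial.transform import Rotation as R
def ray(cam,u,v,z,p=None):
    p=p or env.camera_params(cam);M=R.from_rotvec(p['rvec']).as_matrix();t=p['tvec']
    d=M.T@np.array([(u-p['cx'])/p['fx'],(v-p['cy'])/p['fy'],1]);c=-M.T@t
    return c+d*(z-c[2])/d[2]
def crop(x0,y0,f,u,v): return x0+(u+.5)/f-.5, y0+(v+.5)/f-.5
def rows(goal,yaw,pos=None,rot=None):
    """shift/turn (normalised) from the measured pose to goal with tool down, jaw (y) direction at yaw (mod pi)"""
    s=env.sense();Rc=R.from_rotvec(s['orientation'])
    best=None
    for k in(0,np.pi):
        y=np.array([np.cos(yaw+k),np.sin(yaw+k),0]);z=np.array([0,0,-1.]);x=np.cross(y,z)
        w=(Rc.inv()*R.from_matrix(np.c_[x,y,z])).as_rotvec()
        if best is None or np.linalg.norm(w)<np.linalg.norm(best): best=w
    return np.round(Rc.inv().apply(np.array(goal)-s['eef_pos'])/.12,4),np.round(best/np.pi,4)
E
python3 - <<'E'
from h import *
M=lambda u,v,z:ray("top",*crop(255,160,7,u,v),z)[:2]
obs=[(258,102,.08,46,0),(195,308,.08,-46,0)]
s=46/2**.5
mk=[(258,102,46,0),(195,308,-46,0),(322,156,s,-s),(131,257,-s,s),(332,238,0,-46),(123,173,0,46)]
P=[(M(u,v,.08),(x/1e3,(y+70)/1e3)) for u,v,x,y in mk]
P+=[(M(u,v,.036),(x,y)) for u,v,x,y in[(110,38,.065,.1425),(715,225,.065,-.1425),(638,497,-.065,-.1425),(25,308,-.065,.1425)]]
def f(q):
    c,s_=np.cos(q[2]),np.sin(q[2]);A=np.array([[c,-s_],[s_,c]])
    return np.concatenate([q[:2]+A@np.array(m)-o for o,m in P])
r=least_squares(f,[.5,0,0]);q=r.x;print("mill",q,np.round(r.fun*1e3,1))
A=np.array([[np.cos(q[2]),-np.sin(q[2])],[np.sin(q[2]),np.cos(q[2])]])
print("mouth",q[:2]+A@[0,.07],"dial",q[:2]+A@[0,-.075])
a,b=M(497,272,.078),M(600,342,.078);d=A.T@(a-b);print("bar centre",(a+b)/2,"len",np.linalg.norm(a-b),"q",np.arctan2(d[0],d[1]),'world dir',np.arctan2(*(a-b)[::-1]))
print('foot disc',M(537,317,.044))
L=lambda u,v,z:ray("top",*crop(170,112,6,u,v),z)[:2]
a,b=L(138,337,.0525),L(162,450,.0525);print("lid grip",(a+b)/2,np.linalg.norm(a-b),"dir",np.arctan2(*(a-b)[::-1]))
print("flange c",L(160,404,.0185),np.linalg.norm(L(83,404,.0185)-L(237,404,.0185)), "big",np.linalg.norm(L(305,148,.0185)-L(499,148,.0185)))
print("cup",ray("top",306*.64,370*.64,.058))
E
```

```text
mill [ 0.55031224 -0.13304857 -0.29668986] [-0.8  0.1 -0.1 -0.1 -0.   0.2  0.7 -0.1  0.1  0.8 -0.3 -0.2  2.9  2.1
  1.6 -3.6 -3.1 -2.1 -0.8  3. ]
mouth [ 0.57077718 -0.06610691] dial [ 0.52838552 -0.20477178]
bar centre [ 0.52850104 -0.20281123] len 0.052405523796936235 q 0.303261575142843 world dir 0.9708448960012359
foot disc [ 0.52731395 -0.20409078]
lid grip [0.60899618 0.21415729] 0.05976982379505427 dir 0.23011603797044541
flange c [0.60871718 0.21368379] 0.08053557407160244 big 0.10278744671199835
cup [0.42760773 0.20524408 0.058     ]
```

```bash
cat >> h.py <<'E'
def Rdown(yaw):
    y=np.array([np.cos(yaw),np.sin(yaw),0]);z=np.array([0,0,-1.]);return R.from_matrix(np.c_[np.cross(y,z),y,z])
def plan(goal,yaw,n=1,yaw0=None):
    "print n equal steps from the measured pose to tool-down pose (goal, jaw yaw), yaw travelling from yaw0 without wrap"
    s=env.sense();Rc=R.from_rotvec(s['orientation']);p=s['eef_pos'];y=Rc.as_matrix()[:,1];yc=np.arctan2(y[1],y[0])
    if yaw0 is not None: yc+=2*np.pi*round((yaw0-yc)/2/np.pi)
    print("t",s['t'],"now",np.round(p,4),"yaw",round(yc,3),"w",round(s['grip_width'],4),"F",np.round(s['contact_force'],1),"q",np.round(s['joint_positions'],2))
    Rp,pp=Rc,p
    for i in range(1,n+1):
        g=p+(np.array(goal)-p)*i/n;Rn=Rdown(yc+(yaw-yc)*i/n)
        print(*np.round(np.r_[Rp.inv().apply(g-pp)/.12,(Rp.inv()*Rn).as_rotvec()/np.pi],3));Rp,pp=Rn,g
E
python3 -c "
from h import *
plan([.5284,-.2043,.16],-.60,7,1.2)"
```

```text
t 0.1 now [0.1853 0.5176 0.186 ] yaw 1.227 w 0.0938 F [ 0.5 -0.2  0. ] q [ 1.16  0.3   1.52  0.    1.32 -0.07]
-0.674 -0.671 0.032 -0.0 0.0 0.083
-0.825 -0.475 0.031 0.0 0.0 0.083
-0.919 -0.246 0.031 0.0 0.0 0.083
-0.952 -0.0 0.031 0.0 0.0 0.083
-0.919 0.245 0.031 0.0 0.0 0.083
-0.825 0.474 0.031 0.0 0.0 0.083
-0.675 0.671 0.031 0.0 0.0 0.083
```

```bash
P="python3 -m pendant"
$P '-0.674 -0.671 0.032 0 0 0.083;-0.674 -0.671 0.032 0 0 0.083;-0.674 -0.671 0.032 0 0 0.083'
$P '-0.825 -0.475 0.031 0 0 0.083;-0.825 -0.475 0.031 0 0 0.083' 
$P '-0.919 -0.246 0.031 0 0 0.083;-0.919 -0.246 0.031 0 0 0.083'
python3 -c "
from h import *
plan([.5284,-.2043,.16],-.60,4,.5)"
```

```text
t: 0.48
eef_pos: [0.2353, 0.4128, 0.1827]
orientation: [0.941, 2.997, -0.001]
contact_force: [0.8, -0.4, 0.8]
grip_width: 0.0938
t: 0.72
eef_pos: [0.2836, 0.3108, 0.1788]
orientation: [-1.32, -2.851, 0.0]
contact_force: [0.4, 0.5, 0.3]
grip_width: 0.0939
t: 0.98
eef_pos: [0.3331, 0.2073, 0.1753]
orientation: [1.681, 2.654, 0.0]
contact_force: [0.3, 0.6, -0.9]
grip_width: 0.0937
t 0.975 now [0.3331 0.2073 0.1753] yaw 0.442 w 0.0937 F [ 0.3  0.6 -0.9] q [ 0.46 -0.05  1.94  0.    1.25  0.02]
-0.949 0.001 0.032 0.0 -0.0 0.083
-0.917 0.246 0.032 0.0 0.0 0.083
-0.823 0.473 0.032 0.0 0.0 0.083
-0.673 0.669 0.032 0.0 0.0 0.083
```

```bash
P="python3 -m pendant"
$P '-0.949 0 0.032 0 0 0.083;-0.949 0 0.032 0 0 0.083' >/dev/null
$P '-0.917 0.246 0.031 0 0 0.083;-0.917 0.246 0.031 0 0 0.083' >/dev/null
$P '-0.823 0.473 0.032 0 0 0.083;-0.823 0.473 0.032 0 0 0.083' >/dev/null
$P '-0.673 0.669 0.032 0 0 0.083;-0.673 0.669 0.032 0 0 0.083;-0.673 0.669 0.032 0 0 0.083'
python3 - <<'E'
from h import *
plan([.5284,-.2043,.065],-.60,1,-.6)
p=env.camera_params("wrist")
im=env.grab_frame("wrist")[:,:,::-1];cv2.imwrite("pics/w1.png",im)
import json;print(p);json.dump({k:(v.tolist() if hasattr(v,'tolist') else v) for k,v in p.items()},open("w1.json","w"))
cv2.imwrite("pics/w1b.png",cv2.resize(im,(800,600),interpolation=cv2.INTER_CUBIC))
E
```

```text
t: 2.1
eef_pos: [0.5295, -0.2046, 0.1586]
orientation: [-2.778, -1.464, 0.002]
contact_force: [-0.3, 1.2, 0.3]
grip_width: 0.094
t 2.1 now [ 0.5295 -0.2046  0.1586] yaw -0.601 w 0.094 F [-0.3  1.2  0.3] q [-0.43  0.36  1.5  -0.    1.28  0.17]
-0.003 -0.008 0.78 -0.0 0.0 -0.0
{'fx': 304.7297807468557, 'fy': 304.7297807468557, 'cx': 261.82701594218474, 'cy': 194.20262850088048, 'rvec': array([-2.78364737,  0.86398996,  0.10443345]), 'tvec': array([-0.55262501,  0.10989768,  0.39260229])}
```

View pics/w1b.png

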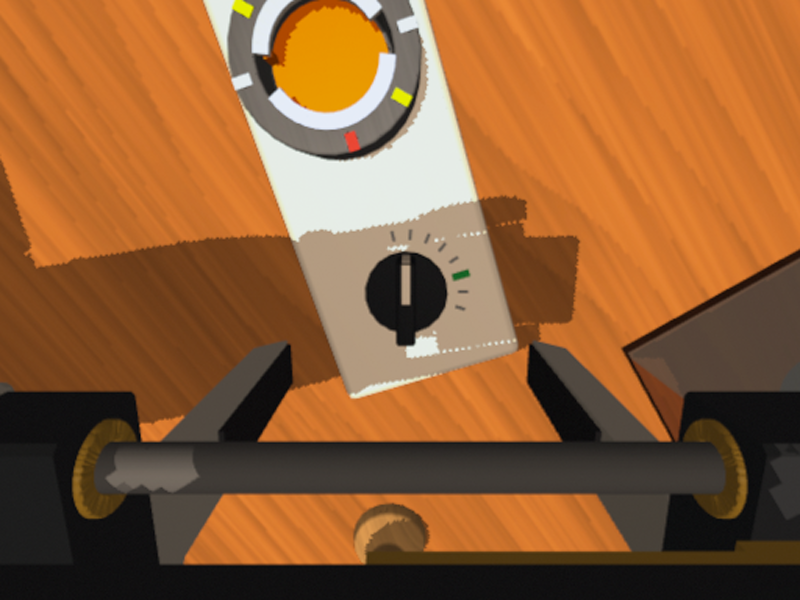

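Wrist view: the dial bar is upright, from (406,252) to (405,344), with its white pointer up and parallel to the pads. The collar marks are visible: white at (407,25) and (242,81), yellow at (242,8) and (402,97). I'll use this as a cross-check.

Run:
```python
from h import *
import json
p=json.load(open("w1.json"));c=lambda u,v,z:ray("wrist",*crop(0,0,1.5625,u,v),z,p)[:2]
a,b=c(406,252,.078),c(405,344,.078);print("bar",(a+b)/2,np.linalg.norm(a-b),np.arctan2(*(a-b)[::-1]))
print("mouth",(c(407,25,.08)+c(242,81,.08))/2,(c(242,8,.08)+c(402,97,.08))/2)
d=c(407,25,.08)-c(242,81,.08);print("mill x dir",np.arctan2(d[1],d[0]),np.linalg.norm(d))
```

```text
bar [ 0.52999541 -0.20058334] 0.056378366326658304 0.956220151692795
mouth [ 0.57015929 -0.06614752] [ 0.57021165 -0.06619582]
mill x dir -0.30561704496165487 0.09227277383614567
```

```bash
P="python3 -m pendant"
$P '-0.003 -0.01 0.4 0 0 0;-0.003 -0.01 0.775 0 0 0;-0.003 -0.01 0.775 0 0 0;-0.003 -0.01 0.775 0 0 0' 0.2
$P '0 0 0 0 0 0;0 0 0 0 0 0;0 0 0 0 0 0;0 0 0 0 0 0' -1 15
python3 -c "
from h import *
plan([.528,-.2045,.065],-1.871,3,-.6)"
```

```text
t: 2.65
eef_pos: [0.5284, -0.2019, 0.0691]
orientation: [2.775, 1.469, 0.002]
contact_force: [-0.4, 0.4, 0.8]
grip_width: 0.0584
t: 3.15
eef_pos: [0.5275, -0.2024, 0.0672]
orientation: [2.777, 1.468, 0.0]
contact_force: [0.1, -0.4, -0.1]
grip_width: 0.0197
t 3.15 now [ 0.5275 -0.2024  0.0672] yaw -0.598 w 0.0197 F [ 0.1 -0.4 -0.1] q [-0.43  0.46  1.6  -0.    1.08  0.17]
-0.004 0.004 0.006 0.0 -0.0 0.135
-0.002 0.006 0.006 0.0 0.0 0.135
0.001 0.006 0.006 0.0 0.0 0.135
```

```bash
P="python3 -m pendant"
$P '-0.012 0.013 0.01 0 0 0;-0.012 0.013 0.01 0 0 0;-0.012 0.013 0.01 0 0 0' -1 15
python3 -c "
from h import *
plan([.528,-.2045,.065],-1.871,3,-.6)"
```

```text
t: 3.52
eef_pos: [0.5279, -0.2044, 0.0657]
orientation: [-2.777, -1.468, 0.0]
contact_force: [-1.1, 0.7, -0.4]
grip_width: 0.0004
t 3.525 now [ 0.5279 -0.2044  0.0657] yaw -0.598 w 0.0004 F [-1.1  0.7 -0.4] q [-0.43  0.46  1.6  -0.    1.08  0.16]
-0.0 0.0 0.002 -0.0 0.0 0.135
0.0 0.0 0.002 0.0 0.0 0.135
0.0 0.0 0.002 0.0 0.0 0.135
```

Run:
```python
from h import *
im=np.hstack([env.grab_frame("wrist")[150:,100:420],env.grab_frame("side")[180:300,200:320].repeat(2,0).repeat(2,1)[:234]])[:,:,::-1];cv2.imwrite("pics/w2.png",cv2.resize(im,None,fx=1.4,fy=1.4))
```

```text
(no output)
```

View pics/w2.png

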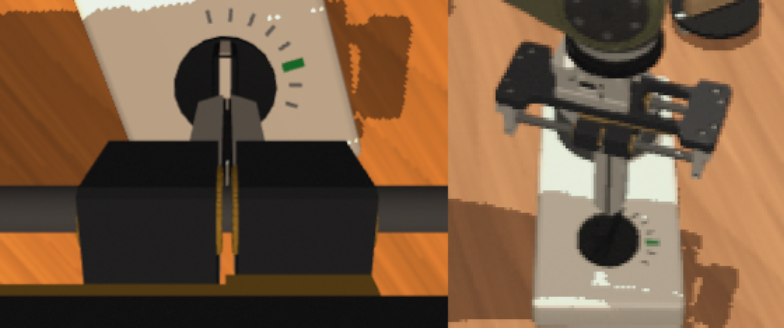

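The view shows the closed fingers at the bar, with tips near (228,97), but the width reads about 0. I'll project known points to see whether the fingers really hold the bar.

Run:
```python
from h import *
p=env.camera_params("wrist");s=env.sense();print(s['eef_pos'],s['grip_width'],s['joint_efforts'])
Rt=R.from_rotvec(s['orientation']).as_matrix()
K=np.array([[p['fx'],0,p['cx']],[0,p['fy'],p['cy']],[0,0,1.]])
def pr(x): 
    u=cv2.projectPoints(np.array([x]),p['rvec'],p['tvec'],K,None)[0][0,0];return np.round((u-[100,150])*1.4,0)
for n,o in dict(tip=(0,0,.017),tipfar=(-.008,0,.017),tipfar2=(.008,0,.017),tcp=(0,0,0),tipfar_p6=(-.008,.006,.017),tipfar_m6=(-.008,-.006,.017)).items(): print(n,pr(s['eef_pos']+Rt@np.array(o)))
d=np.array([.5275,-.2046,.078]);b=np.array([np.cos(.971),np.sin(.971),0]);n=np.array([-b[1],b[0],0])
for k in(.026,-.026):
  for j in (.006,-.006): print('bar',k,j,pr(d+b*k+n*j))
print('dial axis z.044',pr([.5275,-.2046,.044]),pr(np.array([.5275,-.2046,.044])+b*.028))
```

```text
[ 0.52791755 -0.20440677  0.06580353] 9.902022538340113e-05 [-3.32322659e-02 -5.82382178e+01 -3.13636565e+01  6.64734864e-02
  4.23416161e-03 -1.65884412e-04]
tip [225.  92.]
tipfar [225. 106.]
tipfar2 [225.  77.]
tcp [225. 102.]
tipfar_p6 [237. 106.]
tipfar_m6 [214. 106.]
bar 0.026 0.006 [211.  56.]
bar 0.026 -0.006 [238.  56.]
bar -0.026 0.006 [212. 164.]
bar -0.026 -0.006 [237. 164.]
dial axis z.044 [225.  90.] [225.  38.]
```

Run:
```python
from h import *
p=env.camera_params("side");s=env.sense()
K=np.array([[p['fx'],0,p['cx']],[0,p['fy'],p['cy']],[0,0,1.]])
x0,y0=232,225;f=10
im=env.grab_frame("side")[y0:y0+60,x0:x0+60][:,:,::-1]
im=cv2.resize(im,None,fx=f,fy=f,interpolation=cv2.INTER_CUBIC)
def pr(x): 
    u=cv2.projectPoints(np.array([x]),p['rvec'],p['tvec'],K,None)[0][0,0];return tuple(int(v) for v in (u-[x0,y0]+.5)*f)
e=s['eef_pos']
for z,c in((.017,(0,0,255)),(0,(0,255,255)),(-.017,(0,255,0))): cv2.circle(im,pr(e-[0,0,z]),5,c,1)
d=np.array([.5275,-.2046,.078]);b=np.array([np.cos(.971),np.sin(.971),0])
for k in(.026,-.026): cv2.circle(im,pr(d+b*k),5,(255,0,0),1);cv2.circle(im,pr(d+b*k-[0,0,.034]),5,(255,0,255),1)
cv2.imwrite("pics/s2.png",im)
```

```text
(no output)
```

View pics/s2.png

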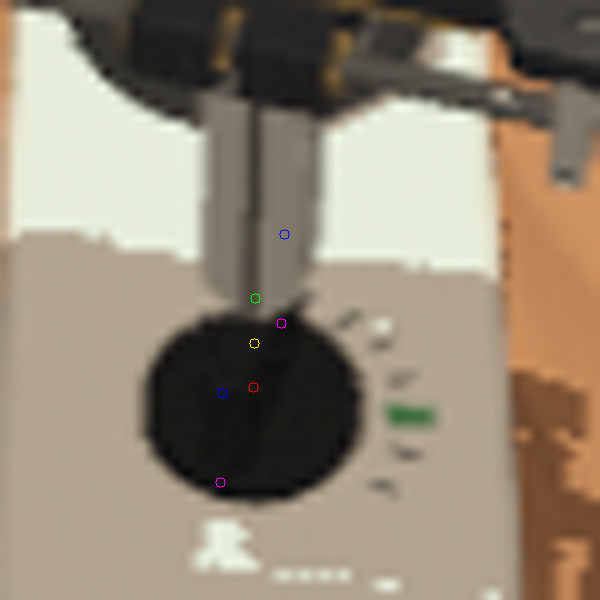

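Run:
```python
from h import *
import json
p=json.load(open("w1.json"));K=np.array([[p['fx'],0,p['cx']],[0,p['fy'],p['cy']],[0,0,1.]])
e=np.array([.5295,-.2046,.1586]);Rt=Rdown(-.601).as_matrix()
for y in(.047,.0595):
  for z in(.017,0,-.017):
    print(y,z,[np.round(cv2.projectPoints((e+Rt@np.array([x,sg*y,z]))[None],np.array(p['rvec']),np.array(p['tvec']),K,None)[0][0,0]*1.5625) for sg in(1,-1) for x in(.008,-.008)])
M=R.from_rotvec(p['rvec']).as_matrix();c=-M.T@np.array(p['tvec']);print("cam in tool",Rt.T@(c-e),"axes",np.round(Rt.T@M.T,3))
```

```text
0.047 0.017 [array([509., 320.]), array([507., 353.]), array([307., 320.]), array([309., 353.])]
0.047 0 [array([517., 331.]), array([515., 366.]), array([299., 331.]), array([301., 366.])]
0.047 -0.017 [array([526., 343.]), array([524., 381.]), array([289., 343.]), array([291., 381.])]
0.0595 0.017 [array([536., 320.]), array([534., 353.]), array([280., 320.]), array([282., 353.])]
0.0595 0 [array([546., 331.]), array([544., 366.]), array([270., 331.]), array([272., 366.])]
0.0595 -0.017 [array([558., 343.]), array([555., 381.]), array([257., 343.]), array([260., 381.])]
cam in tool [ 0.06744233  0.00091569 -0.19663386] axes [[-0.001 -0.972 -0.234]
 [ 1.    -0.001 -0.002]
 [ 0.001 -0.234  0.972]]
```

Both the wrist and side views put the fingertips about 17 mm behind the reported TCP, not 17 mm ahead. The fingers therefore closed just above the bar and nothing moved. I'll go 34 mm deeper, watching the force.

```bash
P="python3 -m pendant"
$P '0 0 0 0 0 0;0 0 0 0 0 0;0 0 0 0 0 0' -0.2
$P '0 0 0.14 0 0 0;0 0 0.14 0 0 0;0 0 0.14 0 0 0' 
$P '0 0 0.13 0 0 0;0 0 0.13 0 0 0;0 0 0.13 0 0 0'
$P '0 0 0 0 0 0;0 0 0 0 0 0;0 0 0 0 0 0;0 0 0 0 0 0' -1 15
python3 -c "
from h import *
plan([.5277,-.2045,.034],-1.871,3,-.6)"
```

```text
t: 4.05
eef_pos: [0.528, -0.2044, 0.0658]
orientation: [2.777, 1.468, 0.0]
contact_force: [-0.3, -0.5, 0.5]
grip_width: 0.0269
t: 4.42
eef_pos: [0.5279, -0.2044, 0.0488]
orientation: [-2.777, -1.468, 0.001]
contact_force: [0.9, -0.2, -0.6]
grip_width: 0.0376
t: 4.8
eef_pos: [0.5279, -0.2044, 0.0333]
orientation: [-2.777, -1.468, 0.0]
contact_force: [0.2, 0.2, 0.6]
grip_width: 0.0375
t: 5.3
eef_pos: [0.5272, -0.2039, 0.0336]
orientation: [-2.776, -1.467, 0.002]
contact_force: [-6.9, 4.1, 6.7]
grip_width: 0.0121
t 5.3 now [ 0.5272 -0.2039  0.0336] yaw -0.598 w 0.0121 F [-6.9  4.1  6.7] q [-0.43  0.5   1.62  0.    1.02  0.16]
-0.001 0.002 -0.001 -0.001 0.0 0.135
0.0 0.002 -0.001 0.0 0.0 0.135
0.001 0.002 -0.001 0.0 0.0 0.135
```

```bash
P="python3 -m pendant"
$P '0 -0.005 0 0 0 0.135;0 -0.005 0 0 0 0.135;0 -0.005 0 0 0 0.135'
$P '0 0 0 0 0 0.135;0 0 0 0 0 0.135;0 0 0 0 0 0.135'
$P '0 0 0 0 0 0.135;0 0 0 0 0 0.135;0 0 0 0 0 0.135;0 0 0 0 0 0.135'
python3 -c "
from h import *
plan([.5272,-.204,.034],-1.871,1,-1.8)"
```

```text
t: 5.68
eef_pos: [0.5272, -0.2039, 0.0336]
orientation: [-3.025, -0.845, 0.001]
contact_force: [-2.3, 1.1, 2.8]
grip_width: 0.0116
t: 6.05
eef_pos: [0.5272, -0.204, 0.0336]
orientation: [-3.136, -0.189, 0.001]
contact_force: [-3.3, 0.2, 3.1]
grip_width: 0.0116
t: 6.55
eef_pos: [0.5272, -0.2041, 0.0336]
orientation: [3.106, -0.468, -0.001]
contact_force: [-2.9, 1.3, 3.1]
grip_width: 0.0115
t 6.55 now [ 0.5272 -0.2041  0.0336] yaw -1.87 w 0.0115 F [-2.9  1.3  3.1] q [-0.43  0.5   1.62 -0.    1.02  1.44]
-0.0 -0.0 -0.004 0.0 0.0 0.0
```

```bash
P="python3 -m pendant"
$P '0 0 0 0 0 0;0 0 0 0 0 0;0 0 0 0 0 0' -0.2
$P '0 0 -0.4 0 0 0;0 0 -0.9 0 0 0;0 0 -0.9 0 0 0;0 0 -0.9 0 0 0' 1
python3 - <<'E'
from h import *
plan([.609,.214,.13],1.801,6,-1.87)
im=env.grab_frame("top")[160:235,255:360][:,:,::-1]
cv2.imwrite("pics/top1.png",cv2.resize(im,None,fx=7,fy=7,interpolation=cv2.INTER_CUBIC))
E
```

```text
t: 6.92
eef_pos: [0.5275, -0.2041, 0.0334]
orientation: [-3.106, 0.469, -0.0]
contact_force: [-0.3, 0.1, -0.9]
grip_width: 0.036
t: 7.42
eef_pos: [0.5272, -0.2039, 0.1408]
orientation: [-3.106, 0.469, 0.001]
contact_force: [-0.5, -0.5, -0.5]
grip_width: 0.0741
t 7.425 now [ 0.5272 -0.2039  0.1408] yaw -1.87 w 0.0741 F [-0.5 -0.5 -0.5] q [-0.43  0.37  1.53 -0.    1.24  1.44]
-0.063 -0.588 0.015 -0.0 0.0 -0.195
0.286 -0.517 0.015 0.0 0.0 -0.195
0.532 -0.259 0.015 0.0 0.0 -0.195
0.584 0.093 0.015 0.0 0.0 -0.195
0.424 0.412 0.015 0.0 0.0 -0.195
0.111 0.581 0.015 0.0 0.0 -0.195
```

```bash
P="python3 -m pendant"
$P '-0.063 -0.588 0 0 0 -0.195;-0.063 -0.588 0 0 0 -0.195;-0.063 -0.588 0 0 0 -0.195;-0.063 -0.588 0 0 0 -0.195' >/dev/null
$P '0.286 -0.517 0 0 0 -0.195;0.286 -0.517 0 0 0 -0.195;0.286 -0.517 0 0 0 -0.195;0.286 -0.517 0 0 0 -0.195' >/dev/null
$P '0.532 -0.259 0 0 0 -0.195;0.532 -0.259 0 0 0 -0.195;0.532 -0.259 0 0 0 -0.195;0.532 -0.259 0 0 0 -0.195' >/dev/null
python3 -c "
from h import *
plan([.609,.214,.14],1.801,3,0)"
```

```text
t 8.975 now [0.5676 0.0051 0.1397] yaw -0.029 w 0.0942 F [ 0.7 -0.2 -1.3] q [-0.06  0.38  1.52 -0.    1.24 -0.03]
0.583 0.098 -0.001 -0.001 -0.0 -0.194
0.422 0.415 -0.001 0.0 0.0 -0.194
0.108 0.581 -0.001 0.0 0.0 -0.194
```

```bash
P="python3 -m pendant"
$P '0.583 0.098 0 0 0 -0.194;0.583 0.098 0 0 0 -0.194;0.583 0.098 0 0 0 -0.194;0.583 0.098 0 0 0 -0.194' >/dev/null
$P '0.422 0.415 0 0 0 -0.194;0.422 0.415 0 0 0 -0.194;0.422 0.415 0 0 0 -0.194;0.422 0.415 0 0 0 -0.194' >/dev/null
$P '0.108 0.581 0 0 0 -0.194;0.108 0.581 0 0 0 -0.194;0.108 0.581 0 0 0 -0.194;0.108 0.581 0 0 0 -0.194;0.108 0.581 0 0 0 -0.194' >/dev/null
python3 - <<'E'
from h import *
import json
plan([.609,.214,.008],1.801,2,1.8)
p=env.camera_params("wrist");json.dump({k:(v.tolist() if hasattr(v,'tolist') else v) for k,v in p.items()},open("w3.json","w"))
w=env.grab_frame("wrist")[:,:,::-1]
t=env.grab_frame("top")[160:235,255:360][:,:,::-1]
cv2.imwrite("pics/w3.png",w)
im=np.zeros((584,512,3),np.uint8);im[:384]=w;t=cv2.resize(t,(280,200),interpolation=cv2.INTER_CUBIC);im[384:,:280]=t
cv2.imwrite("pics/m3.png",im)
E
```

```text
t 10.6 now [0.6101 0.2134 0.1398] yaw 1.795 w 0.094 F [-0.1 -1.  -0.3] q [ 0.28  0.55  1.27  0.    1.32 -1.52]
0.002 0.004 0.549 -0.0 -0.001 -0.001
0.004 0.004 0.549 0.0 0.0 -0.001
```

View pics/m3.png

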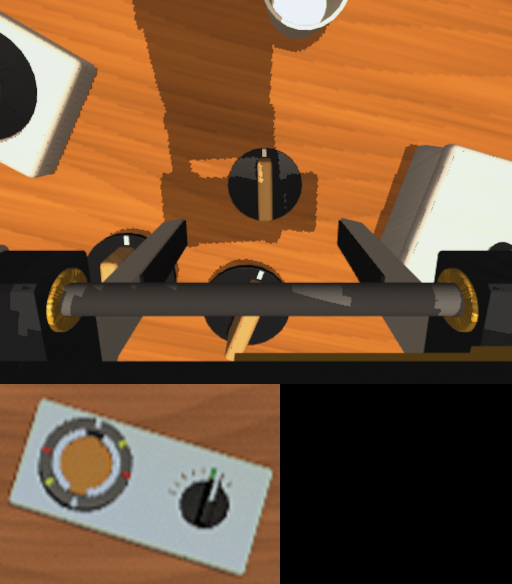

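The dial pointer now meets the green mark (lower inset). In the wrist view the lid's flange centre is about (264.5,185), its grip is upright at x≈265 and is parallel to the pads.

Run:
```python
from h import *
import json
p=json.load(open("w3.json"));c=lambda u,v,z:ray("wrist",u,v,z,p)[:2]
print("flange",c(264.5,185,.0185),np.linalg.norm(c(228,185,.0185)-c(301,185,.0185)))
a,b=c(265,157,.0525),c(265,221,.0525);print(np.arctan2(*(a-b)[::-1]),c(265,185,.0525))
d=c(264,149,.0185)-c(264.5,185,.0185);print(np.arctan2(d[1],d[0]))
```

```text
flange [0.60868939 0.21535771] 0.077772885040845
-2.916014452339725 [0.60180385 0.2139738 ]
-2.902787805906593
```

```bash
P="python3 -m pendant"
$P '0 0.005 0.5 0 0 0;0 0.005 0.5 0 0 0;0 0.005 0.5 0 0 0;0 0.005 0.5 0 0 0' 0
python3 -c "
from h import *
plan([.6087,.2145,.009],1.801,1,1.8)"
```

```text
t: 11.2
eef_pos: [0.6114, 0.2143, 0.0838]
orientation: [-0.352, 3.119, 0.001]
contact_force: [-0.3, 0.2, -0.3]
grip_width: 0.0575
t 11.2 now [0.6114 0.2143 0.0838] yaw 1.795 w 0.0575 F [-0.3  0.2 -0.3] q [ 0.28  0.61  1.33 -0.    1.21 -1.51]
0.023 0.006 0.623 0.0 0.001 -0.002
```

```bash
P="python3 -m pendant"
$P '0.023 0.006 0.35 0 0 -0.002;0.023 0.006 0.6 0 0 -0.002;0.023 0.006 0.6 0 0 -0.002;0.023 0.006 0.6 0 0 -0.002' 
$P '0 0 0.02 0 0 0;0 0 0.02 0 0 0;0 0 0.02 0 0 0;0 0 0.02 0 0 0;0 0 0.02 0 0 0' -1 20
$P '0 0 0 0 0 0;0 0 0 0 0 0;0 0 0 0 0 0' -1 30
python3 -c "
from h import *
plan([.6087,.2145,.009],1.801,1,1.8)"
```

```text
t: 11.7
eef_pos: [0.6086, 0.2145, 0.0117]
orientation: [-0.362, 3.118, 0.001]
contact_force: [-0.8, 0.0, 0.9]
grip_width: 0.0471
t: 12.32
eef_pos: [0.6076, 0.2142, 0.0073]
orientation: [-0.362, 3.12, 0.0]
contact_force: [-0.6, 0.2, 2.5]
grip_width: 0.0139
t: 12.7
eef_pos: [0.6076, 0.2143, 0.0072]
orientation: [-0.362, 3.12, 0.0]
contact_force: [-1.4, 1.4, 4.5]
grip_width: 0.0141
t 12.7 now [0.6076 0.2143 0.0072] yaw 1.802 w 0.0141 F [-1.4  1.4  4.5] q [ 0.28  0.69  1.38  0.    1.07 -1.52]
-0.009 -0.0 -0.015 0.0 0.0 0.0
```

```bash
P="python3 -m pendant"
$P '0 0 -0.2 0 0 0;0 0 -0.5 0 0 0;0 0 -0.95 0 0 0;0 0 -0.95 0 0 0;0 0 -0.95 0 0 0'
python3 -c "
from h import *
plan([.5695,-.0658,.13],1.271,3,1.8)"
```

```text
t: 13.32
eef_pos: [0.607, 0.2139, 0.1198]
orientation: [0.362, -3.119, 0.001]
contact_force: [-0.4, -1.0, -1.8]
grip_width: 0.0139
t 13.325 now [0.607  0.2139 0.1198] yaw 1.802 w 0.0139 F [-0.4 -1.  -1.8] q [ 0.28  0.57  1.3  -0.    1.28 -1.52]
0.279 -0.732 -0.028 -0.0 -0.001 0.056
0.146 -0.77 -0.028 0.0 0.0 0.056
0.008 -0.784 -0.028 0.0 0.0 0.056
```

```bash
P="python3 -m pendant"
$P '0.13 -0.35 -0.028 0 0 0.03;0.279 -0.732 -0.028 0 0 0.056;0.279 -0.732 -0.028 0 0 0.056' >/dev/null
$P '0.146 -0.77 -0.028 0 0 0.056;0.146 -0.77 -0.028 0 0 0.056' >/dev/null
$P '0.004 -0.4 -0.028 0 0 0.056;0.008 -0.784 -0.028 0 0 0.056;0.008 -0.784 -0.028 0 0 0.056;0.008 -0.784 -0.028 0 0 0.056'
python3 - <<'E'
from h import *
plan([.5695,-.0658,.100],1.271,1,1.3)
import json
p=env.camera_params("wrist");json.dump({k:(v.tolist() if hasattr(v,'tolist') else v) for k,v in p.items()},open("w4.json","w"))
w=env.grab_frame("wrist")[:,:,::-1]
cv2.imwrite("pics/w4.png",w)
cv2.imwrite("pics/w4b.png",cv2.resize(w[60:340,110:420],None,fx=2.1,fy=2.1,interpolation=cv2.INTER_CUBIC))
E
```

```text
t: 14.45
eef_pos: [0.5702, -0.0646, 0.1301]
orientation: [-0.463, -3.106, -0.0]
contact_force: [0.6, 0.3, -0.9]
grip_width: 0.0139
t 14.45 now [ 0.5702 -0.0646  0.1301] yaw 1.275 w 0.0139 F [ 0.6  0.3 -0.9] q [-0.18  0.4   1.52  0.    1.22 -1.45]
0.003 -0.011 0.251 0.0 -0.001 0.001
```

View pics/w4b.png

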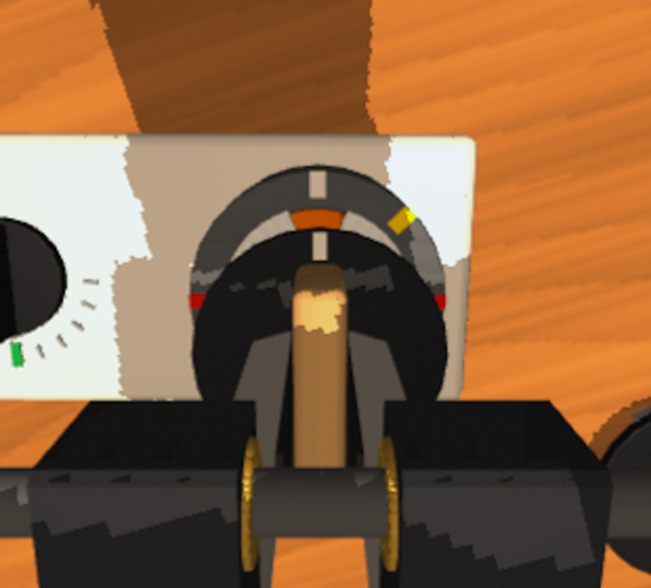

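The lid hangs with its white notch (319,246) in line with the collar's white mark (317,184). The near flange edge is at v=229 and its sides at u=193 and 447. I'll measure the lid's offset along the grip.

Run:
```python
from h import *
import json
p=json.load(open("w4.json"));c=lambda u,v,z:ray("wrist",110+(u+.5)/2.1-.5,60+(v+.5)/2.1-.5,z,p)[:2]
z=.1414
e=c(319,229,z);l=c(193,350,z);r=c(447,350,z)
s=env.sense();t=s['eef_pos'][:2];y=R.from_rotvec(s['orientation']).as_matrix()[:2,:2];print(y)
print("edge in tool xy",y.T@(e-t),y.T@(l-t),y.T@(r-t),np.linalg.norm(l-r))
m=c(317,184,.08);print("collar white mark vs tool dir",m, "pred mouth", m+.046*np.array([np.cos(-.3),np.sin(-.3)]))
```

```text
[[-0.9566894   0.29110807]
 [ 0.29110776  0.95669018]]
edge in tool xy [ 0.03825045 -0.00068638] [ 0.00104868 -0.03927009] [0.00089454 0.03835814] 0.07762838272563274
collar white mark vs tool dir [ 0.5256748  -0.05227019] pred mouth [ 0.56962028 -0.06586412]
```

```bash
P="python3 -m pendant"
$P '0.005 -0.013 0.3 0 0 0.001;0.005 -0.013 0.3 0 0 0.001;0.005 -0.013 0.3 0 0 0.001;0.005 -0.013 0.3 0 0 0.001'
python3 -c "
from h import *
plan([.5693,-.0658,.0745],1.271,1,1.3)"
```

```text
t: 15.0
eef_pos: [0.57, -0.0666, 0.0964]
orientation: [0.468, 3.105, -0.0]
contact_force: [-0.9, -0.9, -1.1]
grip_width: 0.0139
t 15.0 now [ 0.57   -0.0666  0.0964] yaw 1.272 w 0.0139 F [-0.9 -0.9 -1.1] q [-0.18  0.44  1.55  0.    1.15 -1.45]
0.008 0.005 0.182 0.0 0.001 0.0
```

```bash
P="python3 -m pendant"
$P '0.008 0.005 0.05 0 0 0;0.008 0.005 0.09 0 0 0;0.008 0.005 0.09 0 0 0'
$P '0 0 0.03 0 0 0;0 0 0.06 0 0 0;0 0 0.06 0 0 0'
python3 -c "
from h import *
plan([.5693,-.0658,.0745],1.271,1,1.3)"
```

```text
t: 15.38
eef_pos: [0.5684, -0.0659, 0.0838]
orientation: [-0.469, -3.105, -0.0]
contact_force: [-1.7, 0.9, -1.3]
grip_width: 0.0136
t: 15.75
eef_pos: [0.5684, -0.066, 0.0767]
orientation: [-0.469, -3.106, -0.0]
contact_force: [0.2, 0.1, -1.4]
grip_width: 0.0139
t 15.75 now [ 0.5684 -0.066   0.0767] yaw 1.271 w 0.0139 F [ 0.2  0.1 -1.4] q [-0.18  0.46  1.57  0.    1.11 -1.45]
-0.006 0.003 0.019 -0.0 -0.0 -0.0
```

```bash
P="python3 -m pendant"
$P '-0.006 0 0.015 0 0 0;-0.006 0 0.022 0 0 0;-0.006 0 0.022 0 0 0;-0.006 0 0.022 0 0 0'
$P '0 0 0.01 0 0 0;0 0 0.01 0 0 0;0 0 0.01 0 0 0;0 0 0.01 0 0 0'
python3 -c "
from h import *
plan([.5693,-.0658,.0745],1.271,1,1.3)"
```

```text
t: 16.25
eef_pos: [0.5694, -0.0663, 0.0748]
orientation: [0.469, 3.106, -0.0]
contact_force: [-0.8, -0.2, 2.8]
grip_width: 0.0138
t: 16.75
eef_pos: [0.5695, -0.0662, 0.0747]
orientation: [0.469, 3.105, -0.0]
contact_force: [-8.1, 1.2, 15.2]
grip_width: 0.0135
t 16.75 now [ 0.5695 -0.0662  0.0747] yaw 1.271 w 0.0135 F [-8.1  1.2 15.2] q [-0.18  0.46  1.57 -0.    1.11 -1.45]
0.003 0.003 0.002 0.0 0.0 0.0
```

Seated: contact came at TCP z 0.0747, exactly the predicted flush height. I'll ease the push and twist 45° clockwise.

```bash
P="python3 -m pendant"
$P '0 0 -0.007 0 0 0;0 0 -0.007 0 0 0;0 0 -0.007 0 0 0' -1 40
$P '0 0 0 0 0 0.042;0 0 0 0 0 0.083;0 0 0 0 0 0.083'
$P '0 0 0 0 0 0.042;0 0 0 0 0 0.083;0 0 0 0 0 0.083'
$P '0 0 0 0 0 0.042;0 0 0 0 0 0.084;0 0 0 0 0 0.084;0 0 0 0 0 0.084'
python3 - <<'E'
from h import *
plan([.5693,-.0658,.0747],.486,1,.5)
print(env.sense()['wrist_torque'])
w=env.grab_frame("wrist")[:,:,::-1]
t=env.grab_frame("side")[180:300,200:320][:,:,::-1]
a=cv2.resize(w[60:340,110:420],None,fx=1.5,fy=1.5);b=cv2.resize(t,(330,330),interpolation=cv2.INTER_CUBIC)
im=np.zeros((420,800,3),np.uint8);im[:a.shape[0],:a.shape[1]]=a;im[:330,468:798]=b
cv2.imwrite("pics/m5.png",im)
E
```

```text
t: 17.12
eef_pos: [0.5694, -0.0663, 0.0747]
orientation: [0.469, 3.106, -0.0]
contact_force: [-3.4, 0.4, 6.8]
grip_width: 0.0136
t: 17.5
eef_pos: [0.5699, -0.0662, 0.0747]
orientation: [0.872, 3.017, 0.001]
contact_force: [0.1, 0.6, 6.6]
grip_width: 0.0137
t: 17.88
eef_pos: [0.57, -0.0661, 0.0747]
orientation: [1.256, 2.878, 0.001]
contact_force: [0.7, 1.4, 7.1]
grip_width: 0.0139
t: 18.38
eef_pos: [0.57, -0.0661, 0.0748]
orientation: [1.621, 2.689, 0.002]
contact_force: [1.3, 1.7, 5.9]
grip_width: 0.0135
t 18.375 now [ 0.57   -0.0661  0.0748] yaw 0.486 w 0.0135 F [1.3 1.7 5.9] q [-0.18  0.46  1.57  0.    1.11 -0.67]
0.005 -0.004 0.001 0.001 0.0 -0.0
[ 0.17856209 -0.07016704 -0.02409805]
```

View pics/m5.png

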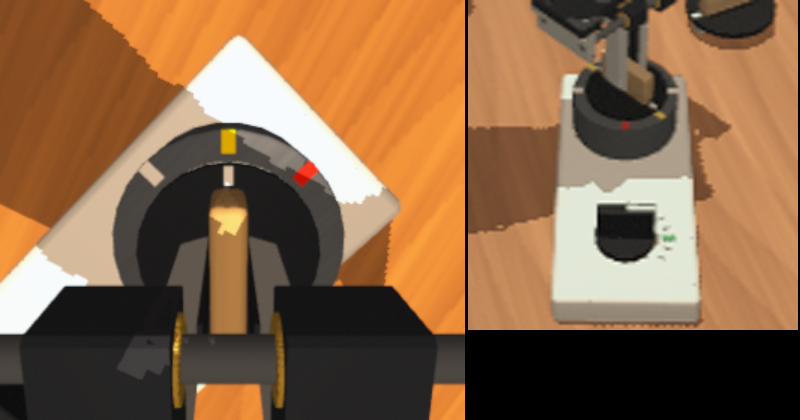

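The lid's notch (228,176) lines up with the yellow mark (228,141). It is flush on the collar and still held, and the side view shows the dial bar pointing at the green mark. I'll hand it in.

```bash
python3 -c "
from plant import env
print(env.job_done());s=env.sense();print(s['t'],s['eef_pos'],s['grip_width'])"
```

```text
the job is handed in; nothing more can be done
None
the job is handed in; nothing more can be done
```

I turned the grind dial clockwise until its pointer met the green mark and let go. I then put the smallest of the three lids into the mouth, twisted it 45° clockwise to the yellow marks, and handed in still gripping it. I saw no verdict.

**Last checks (about 18.4 s in):**
- **Lid angle:** the lid's notch lined up with the yellow mark in the wrist view. The jaw angle was 0.486 rad, which is 0.785 rad past the white marks.
- **Seating:** the flange was flush, with contact at TCP height 0.0747–0.0748 m as predicted. The force holding it down was about 6 N.
- **Grip:** the fingers were closed on the grip at 13.5 mm, with the gripper set to 40 N.
- **Dial:** the pointer was at the green mark in the top view after release, and in the side view at the end.
- **Interlock:** I could not read its angle directly; I relied on the lid's angle.
- **Cup, whisk holder and cake box:** the arm did not go near them by my path, but I took no final picture to confirm they had not moved.

**Disagreement with the description:** the pictures showed the fingertips about 17 mm behind the reported TCP, not 17 mm ahead. Because of that, the first grip on the dial closed on air just above the bar. I corrected all later heights by 34 mm, and they then matched.

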